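# Line up heating coils by size on the carrier strip

## Robot

A 6-joint arm with a two-finger parallel gripper is mounted at the origin on the work surface. World frame = base frame: x ahead of the robot, y to its left, z up, the work surface at z = 0. Lengths are in mm, angles in rad, forces in N, time in s.
With the tool pointing down it reaches from about 400 to 925 mm from the base axis. Payload 12.5 kg.
Tool frame: the origin (TCP) lies between the finger pads; the fingertips stand 19 mm ahead of it and the grasp point (between the pads) is the TCP (env.nose_length is the distance from the TCP to the fingertips, in mm); z points along the fingers, y is the line along which they close (so a half turn about z gives the same grasp; the last joint's range is limited). The gripper opens to 95 mm and grips with 3 to 60 N. Pads are 20 mm wide; open, the fingers measure 119 mm over their backs; the gripper's body (75 mm by 180 mm) begins 59 mm behind the grasp point.
Start: joints at [0.997, 0.491, 1.559, -0, 1.092, -0.106], TCP at [281.814, 557.876, 233.661] pointing down, gripper open.
Joint ranges: [-3.1, 3.1], [-0.84, 2.19], [0.05, 2.79], [-1.13, 4.28], [0.06, 2.93], [-2.69, 2.69]. Speed limits (rad/s): [2.22, 2.22, 2.79, 3.14, 3.14, 3.14].

## Interface

Orientations are given as [roll, pitch, yaw] about the fixed x, y, z axes, in that order (R = Rz(yaw) Ry(pitch) Rx(roll)).
In Python, from cell import env gives the robot as it stands. The module is installed in compiled form; this text tells all that it offers.
- The arm moves only by the tool drive_tool, never from a script. Its argument "rows" is a list that holds one entry, the list of rows, each a list of 7 numbers: the shift along the tool's x, y, z scaled (see below), then the turn, a rotation vector about the tool's x, y, z scaled (see below), then the opening, from 0 (shut) to 1 (fully open). In form: [[[tx, ty, tz, ax, ay, az, jaw], ...]]. A call has 1 to 5 rows; each row shifts and turns the commanded pose from where the row before left it, along the tool's axes as they then stand; what a row does not reach is not made up. The controller multiplies each number of a shift by 250 mm and each number of a turn by 180 degrees. A row lasts 1/8 s, in which the tool goes at most 62.5 mm and 10.7 degrees, less where a joint would pass 70% of its speed; a pose out of reach is approached as far as the arm can. A call with a number of a shift or a turn outside -1 to 1 is refused whole. A call with a gripper value outside its range is refused whole. The fingers move at their own pace and stop on an object; the grip force is fixed at half the most. Time passes only in rows, so rows that do not move let the fingers close. It gives the time, the measured TCP pose, the force, the opening and the grip force at its end, in the units of the state.
- env.state(): the state, without advancing time (a new reading comes with each control period).
- env.read_camera(name): name is "scene" or "top"; returns a dict with "color" (480x640x3 uint8, blue, green, red), "camera_matrix" (3x3 intrinsics, pixels), "k1" (the pictures are not rectified: a ray, as slopes to the right and down, at radius r is drawn at 1 + k1 r^2 times it, then the intrinsics apply), "pose" (4x4, takes a point from camera to world coordinates). Camera axes: x right, y up, looking along -z (the intrinsics and any distortion apply to the point x, -y, -z); pixel columns grow to the right and rows downward; lengths in mm; the calibration is good to about 2 mm. A picture is of the moment at which its call begins. There is no depth.
- env.job_done(): hands the job in; it is judged then, once.
Trained networks look in a picture, given as the dict that the camera call returned (one of the last four; its "shot" number tells which), for a name from the list of things; names that differ only in an ending like _2 or _b are one class to them, and where a whole thing is asked for, a point or a joint stands for the part that bears it (a point fixed in the world has none). Each returns a list of dicts, best first, with "score" (0 to 1); they miss things now and then, are a little off and sometimes report something else, mostly with a low value. They report only what shows in the picture. A call takes as long as a camera call. They do not tell look-alikes from the thing itself.
- env.search_frame(name, picture): "at" ([x, y, z] in mm, in the coordinates of the camera as it stood for that picture, good to about 4 mm: the middle of the surface that is visible of it).
- env.place_of(name, picture): "at" ([x, y, z] in mm, in the coordinates of the camera as it stood for that picture, good to about 4 mm: a listed point, or the origin of a listed thing).
The state is a dict: "t": time; "joints": joint angles; "qvel": joint speeds; "tau": joint torques, N m; "eef_pos": TCP position; "tcp_rot": TCP orientation; "ft_force": force on the tool from outside, world axes, zero at the start; "moment": the same for the moment, N m; "opening": opening from 0.0 (shut) to 1.0 (fully open); "grip_force": force on a finger pad.
Only numpy, scipy, OpenCV 4.12 (cv2) and the standard library are available. Lean on these libraries where they do the work, as an engineer would, in place of code of your own. Each camera call takes 0.05 s, during which the arm holds its last target. There are 200 camera calls.

## Task

Line up the four copper heating coils in order of size along the aluminium strip, each standing upright in the middle of its own rubber pad, with the largest next to the black-knobbed end-stop post and the smallest farthest from it. Set each one down gently without dropping or tipping it, and leave the glass jug where it stands.

Things in the scene. Friction and masses are not known exactly. Their poses are not given: they have to be found in the camera images.
- coil_a: the smallest copper heating coil: upright cylinder of ribbed copper, loose, 34 mm diameter, 36 mm high, flat steel-coloured top with a brass stud (8 mm diameter, 6 mm high) standing on it. Origin: centre of the underside; z axis up along the cylinder. Starts upright on the bench, on the robot's side of the carrier strip
- coil_b: the second smallest copper heating coil: upright cylinder of ribbed copper, loose, 42 mm diameter, 50 mm high, flat steel-coloured top with a brass stud (8 mm diameter, 6 mm high) standing on it. Origin: centre of the underside; z axis up along the cylinder. Starts upright on the bench, on the robot's side of the carrier strip
- coil_c: the second largest copper heating coil: upright cylinder of ribbed copper, loose, 50 mm diameter, 64 mm high, flat steel-coloured top with a brass stud (8 mm diameter, 6 mm high) standing on it. Origin: centre of the underside; z axis up along the cylinder. Starts upright on the bench, on the robot's side of the carrier strip
- coil_d: the largest copper heating coil: upright cylinder of ribbed copper, loose, 58 mm diameter, 78 mm high, flat steel-coloured top with a brass stud (8 mm diameter, 6 mm high) standing on it. Origin: centre of the underside; z axis up along the cylinder. Starts upright on the bench, on the robot's side of the carrier strip
- pad_a: one of four identical fixed black rubber pads, 72 mm diameter, 6 mm thick, with a grey 25 mm dot in its middle, glued in a straight row with 85 mm between centres on a fixed flat aluminium strip (90 x 480 x 6 mm). Origin: centre of its underside, 6 mm above the bench; its top is 12 mm above the bench. The letters of the pads say nothing of their order in the row. z up; x across the row, y along it
- pad_b: one of four identical fixed black rubber pads, 72 mm diameter, 6 mm thick, with a grey 25 mm dot in its middle, glued in a straight row with 85 mm between centres on a fixed flat aluminium strip (90 x 480 x 6 mm). Origin: centre of its underside, 6 mm above the bench; its top is 12 mm above the bench. The letters of the pads say nothing of their order in the row. z up; x across the row, y along it
- pad_c: one of four identical fixed black rubber pads, 72 mm diameter, 6 mm thick, with a grey 25 mm dot in its middle, glued in a straight row with 85 mm between centres on a fixed flat aluminium strip (90 x 480 x 6 mm). Origin: centre of its underside, 6 mm above the bench; its top is 12 mm above the bench. The letters of the pads say nothing of their order in the row. z up; x across the row, y along it
- pad_d: one of four identical fixed black rubber pads, 72 mm diameter, 6 mm thick, with a grey 25 mm dot in its middle, glued in a straight row with 85 mm between centres on a fixed flat aluminium strip (90 x 480 x 6 mm). Origin: centre of its underside, 6 mm above the bench; its top is 12 mm above the bench. The letters of the pads say nothing of their order in the row. z up; x across the row, y along it
- post: the end stop: fixed steel post, 18 mm diameter, with a round black 34 mm knob on top (top 93 mm above the bench), standing on the aluminium strip in line with the pads at one end or the other, 80 mm from the centre of the nearest pad (a low grey bin of screws, 60 x 50 x 22 mm, fixed on the strip, is at the other end). Origin: middle of its foot, 6 mm above the bench; x across the row, y along it
- jug: glass coffee jug with black lid and handle, loose, 112 mm diameter, 132 mm high, standing on the bench to the left of the coils; the handle sticks out 91 mm from the jug's axis along its y axis. Origin: centre of the underside. Bystander
There are look-alikes about, which are no part of the job. Leave any green look-alike of the coil_c alone.

How it is judged (in metres and radians):
At the end, for the whole second after the job is handed in: Every coil stands upright (within 0.1 rad) and at rest on its own pad, its centre within 12 mm of the pad's centre along and across the row; counted from the end-stop post the order is largest, second largest, second smallest, smallest (80, 165, 250 and 335 mm from the post) (horizontal distance between coil_a and post between 0.323 and 0.347 m and x of coil_a in the frame of post between -0.012 and 0.012 m and height (world z) of coil_a between 0.008 and 0.016 m and angle between each of coil_a, coil_b, coil_c, coil_d's own z axis and vertical below 0.1 rad and linear speed of each of coil_a, coil_b, coil_c, coil_d below 0.02 m/s and angular speed of each of coil_a, coil_b, coil_c, coil_d below 0.2 rad/s and horizontal distance between coil_b and post between 0.238 and 0.262 m and x of coil_b in the frame of post between -0.012 and 0.012 m and height (world z) of coil_b between 0.008 and 0.016 m and horizontal distance between coil_c and post between 0.153 and 0.177 m and x of coil_c in the frame of post between -0.012 and 0.012 m and height (world z) of coil_c between 0.008 and 0.016 m and horizontal distance between coil_d and post between 0.068 and 0.092 m and x of coil_d in the frame of post between -0.012 and 0.012 m and height (world z) of coil_d between 0.008 and 0.016 m); the robot touches nothing.
It fails at once if a coil is tipped over (more than 40 degrees) (angle between any of coil_a, coil_b, coil_c, coil_d's own z axis and vertical above 0.7 rad).
It fails at once if a coil is dropped (falls free of the fingers faster than 0.6 m/s) ((linear speed of coil_a above 0.6 m/s and contact force between coil_a and the fingers below 0.05 N) or (linear speed of coil_b above 0.6 m/s and contact force between coil_b and the fingers below 0.05 N) or (linear speed of coil_c above 0.6 m/s and contact force between coil_c and the fingers below 0.05 N) or (linear speed of coil_d above 0.6 m/s and contact force between coil_d and the fingers below 0.05 N)).
It fails at once if the glass jug is moved by more than 20 mm (distance of jug from where it was at the start of the episode above 0.02 m).
It also fails if it takes over 96 s, if anything falls off the work surface, if the arm or the gripper's body presses on something with over 40 N, if the wrist force passes 120 N, or if a joint passes its speed limit or range.

## Working session

There is one attempt and no reset: what is moved stays moved. The work goes in short steps, Python scripts to look and compute and a tool call to move; the robot and the scene stay as the last step left them, time stands still between calls to the robot, and variables do not carry over. Pictures are saved under pics/ and viewed, at most 14 in all, crops included, and the job is handed in when it is done.

Besides the shell and the picture viewer there is one more tool, called after "Emit:" as a command line: name --argument value ..., lists and objects as JSON in quotes. drive_tool: Moves the arm, as the interface text tells. Its arguments: {"type":"object","properties":{"rows":{"type":"array","items":{"type":"array","items":{"type":"array","items":{"type":"number","minimum":-1,"maximum":1}}}}},"required":["rows"]}

```bash
mkdir -p pics
cat > h.py <<'E'
import numpy as np, cv2
from cell import env
def W(p,at): return (p["pose"]@np.r_[at,1])[:3]
def pix(p,w):
    c=np.linalg.inv(p["pose"])@np.r_[w,1]; s=np.array([c[0],-c[1]])/-c[2]; s=s*(1+p["k1"]*(s@s)); K=p["camera_matrix"]
    return (K@np.r_[s,1])[:2]
def ray(p,uv,z):
    K=p["camera_matrix"]; d=np.linalg.solve(K,np.r_[uv,1])[:2]; s=d.copy()
    for _ in range(20): s=d/(1+p["k1"]*(s@s))
    v=p["pose"][:3,:3]@np.array([s[0],-s[1],-1]); o=p["pose"][:3,3]
    return o+v*(z-o[2])/v[2]
E
python3 - <<'E'
from h import *
np.set_printoptions(precision=1,suppress=True)
s=env.state(); print(s["t"],s["eef_pos"],s["tcp_rot"],s["opening"],s["ft_force"])
for n in ("top","scene"):
    p=env.read_camera(n); cv2.imwrite(f"pics/{n}0.png",p["color"]); print(n,p["pose"][:3,3],p["k1"])
    for o in ("coil_a","coil_b","coil_c","coil_d","pad_a","post","jug"):
        for d in env.place_of(o,p)[:6]:
            w=W(p,d["at"]); print(o,round(d["score"],2),w,pix(p,w))
E
```

```text
0.0 [281.7 557.7 233.1] [-3.1 -0.   2.7] 1.0014630451059927 [0.1 0.4 0.3]
top [ 324.3   75.3 1014.3] -0.0897961503840673
coil_a 0.71 [446.4 244.8  -0.2] [239.5 267.8]
coil_a 0.67 [400.  -14.9   5.7] [360.9 286. ]
coil_a 0.62 [436.4 -96.6   2.2] [397.9 268.2]
coil_a 0.61 [ 433.  -227.3    1.8] [457.8 268. ]
coil_a 0.6 [447.   76.8   1.5] [317.3 265.5]
coil_b 0.71 [446.4 244.8  -0.2] [239.5 267.8]
coil_b 0.67 [400.  -14.9   5.7] [360.9 286. ]
coil_b 0.62 [436.4 -96.6   2.2] [397.9 268.2]
coil_b 0.61 [ 433.  -227.3    1.8] [457.8 268. ]
coil_b 0.6 [447.   76.8   1.5] [317.3 265.5]
coil_c 0.71 [446.4 244.8  -0.2] [239.5 267.8]
coil_c 0.67 [400.  -14.9   5.7] [360.9 286. ]
coil_c 0.62 [436.4 -96.6   2.2] [397.9 268.2]
coil_c 0.61 [ 433.  -227.3    1.8] [457.8 268. ]
coil_c 0.6 [447.   76.8   1.5] [317.3 265.5]
coil_d 0.71 [446.4 244.8  -0.2] [239.5 267.8]
coil_d 0.67 [400.  -14.9   5.7] [360.9 286. ]
coil_d 0.62 [436.4 -96.6   2.2] [397.9 268.2]
coil_d 0.61 [ 433.  -227.3    1.8] [457.8 268. ]
coil_d 0.6 [447.   76.8   1.5] [317.3 265.5]
pad_a 0.9 [640.7   9.8   7.8] [345.2 177.4]
pad_a 0
[... 588 characters left out ...]
296.7]
coil_b 0.65 [436.3 -95.   -0.3] [310.3 210.2]
coil_c 0.85 [ 436.  -225.9    0.9] [284.8 184.9]
coil_c 0.73 [ 334.  -147.7    0.4] [331.8 186.8]
coil_c 0.7 [444.5 244.1  -3.4] [393.2 296.7]
coil_c 0.65 [436.3 -95.   -0.3] [310.3 210.2]
coil_d 0.85 [ 436.  -225.9    0.9] [284.8 184.9]
coil_d 0.73 [ 334.  -147.7    0.4] [331.8 186.8]
coil_d 0.7 [444.5 244.1  -3.4] [393.2 296.7]
coil_d 0.65 [436.3 -95.   -0.3] [310.3 210.2]
pad_a 0.97 [653.8 -78.1   6.9] [235.3 244. ]
pad_a 0.88 [635.7  86.8   4.8] [276.6 285.2]
pad_a 0.72 [641.7   4.2   5.5] [256.2 263.2]
pad_a 0.64 [621.4 174.2   4.5] [303.9 309.1]
post 0.88 [ 671.3 -159.8    7.8] [214.1 227.4]
jug 0.56 [435.5 426.7   0.6] [460.7 355.9]
```

View pics/top0.png

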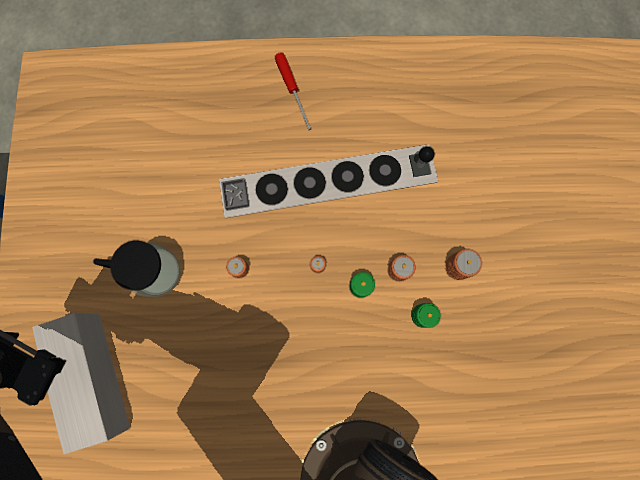

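View pics/scene0.png

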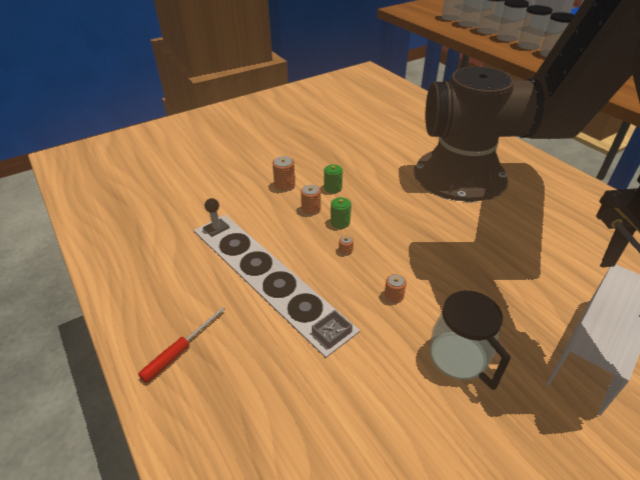

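The top view shows the copper coils D (467,263), C (402,267), A (318,263) and B (237,267). Green look-alikes stand at (362,284) and (427,315). The post is at (425,155), to the right of the pads at (272,188)…(385,170), and the jug is at (150,268). The scene view agrees. Next I'll refine these positions by triangulating the steel tops and the grey dots.

```bash
cat >> h.py <<'E'
from scipy.optimize import least_squares
def blob(p,c,r,lo,hi,smax):
    """centroid of low-saturation blob nearest c"""
    c=np.array(c); h=cv2.cvtColor(p["color"],cv2.COLOR_BGR2HSV)
    m=((h[...,1]<smax)&(h[...,2]>=lo)&(h[...,2]<=hi)).astype(np.uint8)
    mm=np.zeros_like(m); cv2.circle(mm,tuple(int(round(v)) for v in c),r,1,-1)
    n,l,st,ce=cv2.connectedComponentsWithStats(m&mm)
    i=1+np.argmax(st[1:,4]) if n>1 else 0
    q=cv2.findContours((l==i).astype(np.uint8),0,2)[0][0]
    q=cv2.convexHull(q); M=cv2.moments(q)
    return (np.array([M["m10"],M["m01"]])/M["m00"] if M["m00"]>0 else ce[i]), st[i,4]
def tri(ps,uvs,w0):
    r=least_squares(lambda w:np.concatenate([pix(p,w)-u for p,u in zip(ps,uvs)]),w0); return r.x,abs(r.fun).max()
E
python3 - <<'E'
from h import *
np.set_printoptions(precision=1,suppress=True)
ps=[env.read_camera(n) for n in ("top","scene")]
G=dict(D=(435,-226,78),C=(436,-96,64),A=(447,77,36),B=(445,244,50))
for k,g in G.items():
    o=[blob(p,pix(p,g),11,110,255,80) for p in ps]
    w,e=tri(ps,[x[0] for x in o],g); print(k,[x[1] for x in o],w,e,*[ray(p,x[0],g[2])[:2] for p,x in zip(ps,o)])
for g in [(621,176,12),(635.5,88.5,12),(641,7,12),(654.5,-78,12)]:
    o=[blob(p,pix(p,g),9,70,255,90) for p in ps]
    w,e=tri(ps,[x[0] for x in o],g); print("pad",[x[1] for x in o],w,e,*[ray(p,x[0],g[2])[:2] for p,x in zip(ps,o)])
v=[]
for p,c in zip(ps,((360,215),(285,235))):
    x0,y0=(200,130) if p is ps[0] else (190,150)
    v.append(cv2.resize(p["color"][y0:y0+160,x0:x0+290 if p is ps[0] else x0+240],(800 if p is ps[0] else 800,300),interpolation=2))
cv2.imwrite("pics/crop.png",cv2.vconcat(v))
E
```

```text
D [np.int32(356), np.int32(127)] [ 435.3 -227.3   75.3] 0.271372908267665 [ 434.6 -226.1] [ 437.6 -224.3]
C [np.int32(281), np.int32(109)] [433.4 -97.7  62.6] 0.05849635747256343 [433.3 -97.5] [434.2 -95.9]
A [np.int32(88), np.int32(38)] [448.3  76.   34.1] 0.02866701153465101 [448.1  76.1] [449.7  77.7]
B [np.int32(174), np.int32(121)] [444.9 245.   48.3] 0.04515969060764746 [444.6 244.7] [446.2 246.1]
pad [np.int32(99), np.int32(122)] [618.8 173.7  11.8] 0.1531241630247564 [618.4 173.9] [619.1 173.6]
pad [np.int32(101), np.int32(108)] [631.1  89.5  11.9] 0.10468324947328256 [630.8  89.6] [631.3  89.4]
pad [np.int32(98), np.int32(102)] [643.    5.9  12.5] 0.10975470221137584 [643.   6.] [643.    5.2]
pad [np.int32(92), np.int32(90)] [655.5 -78.6  11.9] 0.0966490506702371 [655.3 -78.5] [655.7 -78.7]
```

Emit:
drive_tool --rows '[[[0,0,0,0,0,0.05,1],[0,0,0,0,0,0.05,1],[0,0,0,0,0,0.05,1],[0,0,0,0,0,0.05,1],[0,0,0,0,0,0.05,1]]]'

```text
t: 1.52
eef_pos: [281.8, 557.9, 233.6]
tcp_rot: [3.141, -0.0, 1.883]
ft_force: [0.3, -1.0, 0.1]
opening: 0.997
grip_force: 0.0
```

Emit:
drive_tool --rows '[[[0,0,0,0,0,0.055,1],[0,0,0,0,0,0,1],[0,0,0,0,0,0,1]]]'

```text
t: 1.9
eef_pos: [281.8, 557.9, 233.6]
tcp_rot: [3.142, -0.0, 1.719]
ft_force: [0.5, -0.2, -0.3]
opening: 1.001
grip_force: 0.0
```

```bash
cat >> h.py <<'E'
from scipy.spatial.transform import Rotation as Ro
def pose(n=5):
    s=env.state(); return np.array(s["eef_pos"]),Ro.from_euler("xyz",s["tcp_rot"])
def go(*t):
    x,R=pose(); print("at",x,"t",env.state()["t"],"tilt/yaw",R.as_euler("xyz"),"op",env.state()["opening"],"F",env.state()["ft_force"])
    for w in t:
        d=np.array(w)-x; print(w,"tool shift/250:",np.round(R.inv().apply(d)/250,4)); x=np.array(w)
np.set_printoptions(precision=3,suppress=True)
E
python3 -c "
from h import *
go((434.5,-226,200),(434.5,-226,45))"
```

```text
at [281.81  557.875 233.649] t 1.9 tilt/yaw [ 3.142 -0.     1.719] op 1.0011226492526075 F [ 0.548 -0.236 -0.341]
(434.5, -226, 200) tool shift/250: [-3.191  0.14   0.135]
(434.5, -226, 45) tool shift/250: [-0.   -0.    0.62]
```

Emit:
drive_tool --rows '[[[-0.2,0.06,0,0,0,0,1],[-0.2,0.06,0,0,0,0,1],[-0.2,0.06,0,0,0,0,1],[-0.2,0.06,0,0,0,0,1],[-0.2,0,0,0,0,0,1]]]'

```text
t: 2.52
eef_pos: [378.2, 317.7, 233.7]
tcp_rot: [3.141, -0.0, 1.718]
ft_force: [-0.1, -0.7, -0.7]
opening: 0.997
grip_force: 0.0
```

Emit:
drive_tool --rows '[[[-0.2,0,0,0,0,0,1],[-0.2,0,0,0,0,0,1],[-0.2,0,0,0,0,0,1],[-0.2,0,0,0,0,0,1],[-0.2,0,0,0,0,0,1]]]'

```text
t: 3.15
eef_pos: [413.4, 70.2, 233.9]
tcp_rot: [3.141, 0.0, 1.719]
ft_force: [0.8, -0.2, 0.1]
opening: 1.0
grip_force: 0.0
```

Emit:
drive_tool --rows '[[[-0.2,0,0,0,0,0,1],[-0.2,-0.02,0,0,0,0,1],[-0.2,-0.02,0,0,0,0,1],[-0.2,-0.03,0.05,0,0,0,1],[-0.2,-0.03,0.08,0,0,0,1]]]'

```text
t: 3.78
eef_pos: [424.8, -181.1, 201.3]
tcp_rot: [3.14, 0.001, 1.719]
ft_force: [1.1, 0.6, 0.0]
opening: 1.002
grip_force: 0.0
```

Emit:
drive_tool --rows '[[[-0.19,0,0,0,0,0,1],[0,0,0,0,0,0,1],[0,0,0,0,0,0,1]]]'

```text
t: 4.15
eef_pos: [431.2, -225.8, 201.0]
tcp_rot: [-3.141, -0.001, 1.717]
ft_force: [0.1, -0.9, -0.6]
opening: 1.003
grip_force: 0.0
```

```bash
python3 -c "
from h import *
go((434.5,-226,200),(434.5,-226,45))
p=env.read_camera('top');cv2.imwrite('pics/d1.png',p['color'][150:390,270:590])"
```

```text
at [ 431.244 -225.813  201.04 ] t 4.15 tilt/yaw [-3.141 -0.001  1.717] op 1.0026035880611353 F [ 0.074 -0.873 -0.623]
(434.5, -226, 200) tool shift/250: [-0.003  0.013  0.004]
(434.5, -226, 45) tool shift/250: [-0.    0.    0.62]
```

Emit:
drive_tool --rows '[[[0,0.013,0.15,0,0,0,1],[0,0,0.17,0,0,0,1],[0,0,0.16,0,0,0,1],[0,0,0.1,0,0,0,1],[0,0,0.044,0,0,0,1]]]'

```text
t: 4.82
eef_pos: [434.6, -224.5, 44.4]
tcp_rot: [-3.141, -0.001, 1.718]
ft_force: [0.5, 0.4, 0.2]
opening: 0.996
grip_force: 0.0
```

Emit:
drive_tool --rows '[[[0,0,0,0,0,0,1],[0,0,0,0,0,0,0.6],[0,0,0,0,0,0,0.5],[0,0,0,0,0,0,0.4],[0,0,0,0,0,0,0.4]]]'

```text
t: 5.45
eef_pos: [434.8, -225.8, 45.3]
tcp_rot: [3.141, 0.0, 1.716]
ft_force: [-0.1, -0.5, -0.5]
opening: 0.636
grip_force: 0.0
```

Emit:
drive_tool --rows '[[[0,0,0,0,0,0,0.4],[0,0,0,0,0,0,0.4],[0,0,0,0,0,0,0.4],[0,0,0,0,0,0,0.4]]]'

```text
t: 5.95
eef_pos: [434.9, -225.8, 45.3]
tcp_rot: [3.141, 0.0, 1.716]
ft_force: [0.5, 0.5, 5.6]
opening: 0.609
grip_force: 30.0
```

```bash
python3 -c "
from h import *
print(env.state()['grip_force'])
go((434.5,-226,140),(655.5,-78.6,140),(655.5,-78.6,58))"
```

```text
30.000716149806976
at [ 434.938 -225.847   45.324] t 5.95 tilt/yaw [3.141 0.    1.716] op 0.6087980591946188 F [0.464 0.497 5.6  ]
(434.5, -226, 140) tool shift/250: [-0.001 -0.002 -0.379]
(655.5, -78.6, 140) tool shift/250: [0.456 0.96  0.   ]
(655.5, -78.6, 58) tool shift/250: [ 0.    -0.     0.328]
```

Emit:
drive_tool --rows '[[[0,0,-0.04,0,0,0,0.4],[0,0,-0.08,0,0,0,0.4],[0,0,-0.12,0,0,0,0.4],[0,0,-0.1,0,0,0,0.4],[0,0,-0.04,0,0,0,0.4]]]'

```text
t: 6.58
eef_pos: [434.8, -225.8, 141.3]
tcp_rot: [3.141, 0.001, 1.716]
ft_force: [-0.1, -0.1, -4.0]
opening: 0.608
grip_force: 30.0
```

Emit:
drive_tool --rows '[[[0.03,0.06,0,0,0,0,0.4],[0.06,0.12,0,0,0,0,0.4],[0.07,0.15,0,0,0,0,0.4],[0.07,0.15,0,0,0,0,0.4],[0.07,0.15,0,0,0,0,0.4]]]'

```text
t: 7.2
eef_pos: [581.0, -127.0, 138.6]
tcp_rot: [-3.14, -0.001, 1.716]
ft_force: [-0.2, -0.1, -3.6]
opening: 0.604
grip_force: 30.0
```

Emit:
drive_tool --rows '[[[0.07,0.15,0,0,0,0,0.4],[0.05,0.11,0,0,0,0,0.4],[0.036,0.068,0,0,0,0,0.4],[0,0,0,0,0,0,0.4],[0,0,0,0,0,0,0.4]]]'

```text
t: 7.82
eef_pos: [654.7, -78.1, 139.0]
tcp_rot: [-3.14, -0.001, 1.716]
ft_force: [-0.7, 0.5, -3.8]
opening: 0.606
grip_force: 30.0
```

```bash
python3 -c "
from h import *
print(env.state()['grip_force'])
go((655.5,-78.6,140),(655.5,-78.6,57.3))
v=[cv2.resize(env.read_camera(n)['color'][y:y+150,x:x+200],(400,300),interpolation=2) for n,x,y in (('top',300,90),('scene',170,130))]
cv2.imwrite('pics/d2.png',cv2.hconcat(v))"
```

```text
29.99942421913147
at [654.679 -78.06  138.982] t 7.825 tilt/yaw [-3.14  -0.001  1.716] op 0.606334085129675 F [-0.702  0.516 -3.836]
(655.5, -78.6, 140) tool shift/250: [-0.003  0.003 -0.004]
(655.5, -78.6, 57.3) tool shift/250: [-0.     0.001  0.331]
```

View pics/d2.png

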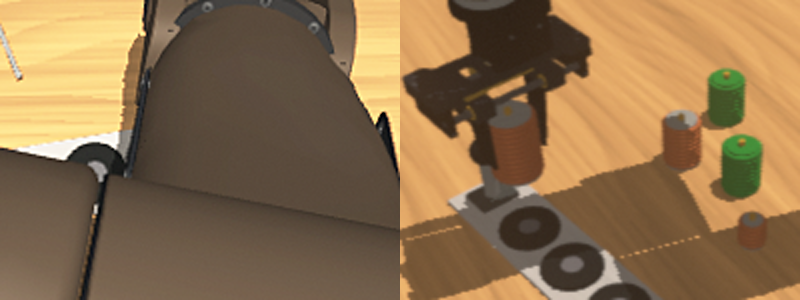

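The right half shows D held upright in the fingers above the pad next to the post. I'll lower it.

Emit:
drive_tool --rows '[[[-0.003,0.003,0.07,0,0,0,0.4],[0,0,0.1,0,0,0,0.4],[0,0,0.08,0,0,0,0.4],[0,0,0.04,0,0,0,0.4],[0,0,0.02,0,0,0,0.4]]]'

```text
t: 8.55
eef_pos: [656.1, -79.1, 62.0]
tcp_rot: [-3.141, -0.0, 1.715]
ft_force: [-0.2, -0.0, -3.8]
opening: 0.605
grip_force: 30.0
```

Emit:
drive_tool --rows '[[[0,0,0.008,0,0,0,0.4],[0,0,0.004,0,0,0,0.4],[0,0,0.002,0,0,0,0.4],[0,0,0,0,0,0,0.4]]]'

```text
t: 9.05
eef_pos: [656.2, -79.0, 59.4]
tcp_rot: [3.141, 0.0, 1.716]
ft_force: [-0.8, 0.2, -4.4]
opening: 0.607
grip_force: 30.0
```

Emit:
drive_tool --rows '[[[0,0,0.006,0,0,0,0.4],[0,0,0,0,0,0,0.4],[0,0,0.003,0,0,0,0.4],[0,0,0,0,0,0,0.4]]]'

```text
t: 9.55
eef_pos: [656.2, -79.0, 57.4]
tcp_rot: [3.141, 0.0, 1.716]
ft_force: [-2.6, -0.1, 2.9]
opening: 0.607
grip_force: 30.0
```

Touching down (+2.9 N). I'll open, then lift.

Emit:
drive_tool --rows '[[[0,0,0,0,0,0,0.7],[0,0,0,0,0,0,0.85],[0,0,0,0,0,0,0.95],[0,0,0,0,0,0,0.95],[0,0,0,0,0,0,0.95]]]'

```text
t: 10.18
eef_pos: [656.2, -79.0, 56.8]
tcp_rot: [3.142, -0.0, 1.716]
ft_force: [0.9, 1.0, 0.9]
opening: 0.946
grip_force: 0.0
```

Emit:
drive_tool --rows '[[[0,0,-0.06,0,0,0,1],[0,0,-0.15,0,0,0,1],[0,0,-0.2,0,0,0,1],[0,0,-0.15,0,0,0,1],[0,0,0,0,0,0,1]]]'

```text
t: 10.8
eef_pos: [657.2, -79.2, 201.2]
tcp_rot: [3.135, 0.002, 1.716]
ft_force: [-0.6, -0.4, -0.4]
opening: 1.0
grip_force: 0.0
```

```bash
python3 -c "
from h import *
go((433.5,-97,190),(433.5,-97,38))"
```

```text
at [657.208 -79.196 201.208] t 10.8 tilt/yaw [3.135 0.002 1.716] op 0.9999032975301116 F [-0.612 -0.394 -0.449]
(433.5, -97, 190) tool shift/250: [ 0.059 -0.896  0.039]
(433.5, -97, 38) tool shift/250: [ 0.001 -0.004  0.608]
```

Emit:
drive_tool --rows '[[[0.01,-0.15,0,0,0,0,1],[0.01,-0.2,0,0,0,0,1],[0.01,-0.2,0,0,0,0,1],[0.01,-0.2,0,0,0,0,1],[0.02,-0.14,0.02,0,0,0,1]]]'

```text
t: 11.42
eef_pos: [431.7, -96.2, 191.8]
tcp_rot: [-3.141, -0.0, 1.715]
ft_force: [0.7, 0.3, 0.6]
opening: 1.0
grip_force: 0.0
```

Emit:
drive_tool --rows '[[[0,0,0,0,0,0,1],[0,0,0,0,0,0,1]]]'

```text
t: 11.68
eef_pos: [434.6, -96.5, 192.0]
tcp_rot: [3.141, 0.0, 1.715]
ft_force: [0.6, 0.9, -0.1]
opening: 0.999
grip_force: 0.0
```

```bash
python3 -c "
from h import *
go((433.5,-97,190),(433.5,-97,38))"
```

```text
at [434.552 -96.49  192.043] t 11.675 tilt/yaw [3.141 0.    1.715] op 0.9988185500066126 F [ 0.594  0.949 -0.089]
(433.5, -97, 190) tool shift/250: [-0.001 -0.004  0.008]
(433.5, -97, 38) tool shift/250: [ 0.    -0.001  0.608]
```

Emit:
drive_tool --rows '[[[0,-0.004,0.15,0,0,0,1],[0,0,0.17,0,0,0,1],[0,0,0.16,0,0,0,1],[0,0,0.1,0,0,0,1],[0,0,0.036,0,0,0,1]]]'

```text
t: 12.3
eef_pos: [433.2, -96.3, 36.3]
tcp_rot: [-3.14, -0.001, 1.716]
ft_force: [-0.1, -0.5, 1.3]
opening: 1.0
grip_force: 0.0
```

Emit:
drive_tool --rows '[[[0,0,0,0,0,0,1],[0,0,0,0,0,0,0.6],[0,0,0,0,0,0,0.5],[0,0,0,0,0,0,0.3],[0,0,0,0,0,0,0.3]]]'

```text
t: 12.92
eef_pos: [432.9, -96.5, 38.1]
tcp_rot: [3.141, 0.0, 1.716]
ft_force: [0.8, 0.7, -0.0]
opening: 0.636
grip_force: 0.0
```

Emit:
drive_tool --rows '[[[0,0,0,0,0,0,0.3],[0,0,0,0,0,0,0.3],[0,0,0,0,0,0,0.3],[0,0,0,0,0,0,0.3]]]'

```text
t: 13.42
eef_pos: [432.7, -96.4, 37.9]
tcp_rot: [-3.141, -0.0, 1.716]
ft_force: [-2.0, -0.9, 5.0]
opening: 0.52
grip_force: 30.0
```

```bash
python3 -c "
from h import *
print(env.state()['grip_force'])
go((433.5,-97,130),(643,5.9,130),(643,5.9,51))"
```

```text
30.000843107700348
at [432.691 -96.379  37.928] t 13.425 tilt/yaw [-3.141 -0.     1.716] op 0.5202752776120615 F [-2.049 -0.94   5.019]
(433.5, -97, 130) tool shift/250: [-0.003  0.003 -0.368]
(643, 5.9, 130) tool shift/250: [ 0.286  0.889 -0.   ]
(643, 5.9, 51) tool shift/250: [-0.     0.     0.316]
```

Emit:
drive_tool --rows '[[[0,0,-0.04,0,0,0,0.3],[0,0,-0.08,0,0,0,0.3],[0,0,-0.12,0,0,0,0.3],[0,0,-0.09,0,0,0,0.3],[0,0,-0.04,0,0,0,0.3]]]'

```text
t: 14.05
eef_pos: [433.0, -96.5, 131.6]
tcp_rot: [3.14, 0.001, 1.716]
ft_force: [0.4, -0.2, -3.9]
opening: 0.518
grip_force: 30.0
```

Emit:
drive_tool --rows '[[[0.02,0.06,0,0,0,0,0.3],[0.04,0.12,0,0,0,0,0.3],[0.05,0.15,0,0,0,0,0.3],[0.05,0.15,0,0,0,0,0.3],[0.05,0.15,0,0,0,0,0.3]]]'

```text
t: 14.68
eef_pos: [582.5, -20.3, 129.0]
tcp_rot: [-3.14, -0.001, 1.716]
ft_force: [-0.1, -0.7, -3.5]
opening: 0.523
grip_force: 30.0
```

Emit:
drive_tool --rows '[[[0.04,0.13,0,0,0,0,0.3],[0.025,0.09,0,0,0,0,0.3],[0.008,0.042,0,0,0,0,0.3],[0,0,0,0,0,0,0.3],[0,0,0,0,0,0,0.3]]]'

```text
t: 15.3
eef_pos: [642.6, 5.6, 130.0]
tcp_rot: [-3.141, -0.0, 1.715]
ft_force: [0.2, 1.0, -3.9]
opening: 0.521
grip_force: 30.0
```

```bash
python3 -c "
from h import *
print(env.state()['grip_force'])
go((643,5.9,130),(643,5.9,50))"
```

```text
29.999405443668365
at [642.565   5.564 130.016] t 15.3 tilt/yaw [-3.141 -0.     1.715] op 0.5208434630810331 F [ 0.208  0.968 -3.929]
(643, 5.9, 130) tool shift/250: [0.001 0.002 0.   ]
(643, 5.9, 50) tool shift/250: [-0.    0.    0.32]
```

Emit:
drive_tool --rows '[[[0.001,0.002,0.07,0,0,0,0.3],[0,0,0.1,0,0,0,0.3],[0,0,0.08,0,0,0,0.3],[0,0,0.04,0,0,0,0.3],[0,0,0.014,0,0,0,0.3]]]'

```text
t: 15.92
eef_pos: [643.4, 5.9, 53.7]
tcp_rot: [-3.141, -0.0, 1.715]
ft_force: [0.7, 0.1, -2.8]
opening: 0.525
grip_force: 30.0
```

Emit:
drive_tool --rows '[[[0,0,0.008,0,0,0,0.3],[0,0,0.004,0,0,0,0.3],[0,0,0.002,0,0,0,0.3],[0,0,0,0,0,0,0.3]]]'

```text
t: 16.42
eef_pos: [643.8, 6.1, 51.1]
tcp_rot: [3.141, 0.0, 1.716]
ft_force: [0.1, 0.9, -3.9]
opening: 0.523
grip_force: 30.0
```

Emit:
drive_tool --rows '[[[0,0,0.004,0,0,0,0.3],[0,0,0,0,0,0,0.3],[0,0,0.002,0,0,0,0.3],[0,0,0,0,0,0,0.3]]]'

```text
t: 16.92
eef_pos: [643.9, 6.1, 50.0]
tcp_rot: [3.141, 0.0, 1.716]
ft_force: [-1.6, -0.1, 5.7]
opening: 0.521
grip_force: 30.0
```

Emit:
drive_tool --rows '[[[0,0,0,0,0,0,0.6],[0,0,0,0,0,0,0.75],[0,0,0,0,0,0,0.9],[0,0,0,0,0,0,0.9],[0,0,0,0,0,0,0.9]]]'

```text
t: 17.55
eef_pos: [643.8, 6.1, 49.4]
tcp_rot: [3.142, -0.0, 1.716]
ft_force: [-0.3, 0.6, -0.3]
opening: 0.894
grip_force: 0.0
```

Emit:
drive_tool --rows '[[[0,0,-0.06,0,0,0,1],[0,0,-0.15,0,0,0,1],[0,0,-0.2,0,0,0,1],[0,0,-0.15,0,0,0,1],[0,0,0,0,0,0,1]]]'

```text
t: 18.18
eef_pos: [644.8, 6.0, 193.6]
tcp_rot: [3.135, 0.001, 1.716]
ft_force: [0.3, 0.1, 0.7]
opening: 0.996
grip_force: 0.0
```

```bash
python3 -c "
from h import *
go((444.8,245,190),(444.8,245,30))"
```

```text
at [644.781   6.049 193.599] t 18.175 tilt/yaw [3.135 0.001 1.716] op 0.9964123168466342 F [0.306 0.095 0.686]
(444.8, 245, 190) tool shift/250: [ 1.061 -0.654  0.009]
(444.8, 245, 30) tool shift/250: [ 0.001 -0.004  0.64 ]
```

Emit:
drive_tool --rows '[[[0.14,-0.08,0,0,0,0,1],[0.18,-0.11,0,0,0,0,1],[0.19,-0.12,0,0,0,0,1],[0.19,-0.12,0,0,0,0,1],[0.18,-0.11,0,0,0,0,1]]]'

```text
t: 18.8
eef_pos: [476.7, 205.4, 189.2]
tcp_rot: [-3.141, -0.0, 1.716]
ft_force: [0.9, -0.1, -0.7]
opening: 0.999
grip_force: 0.0
```

Emit:
drive_tool --rows '[[[0.13,-0.08,0,0,0,0,1],[0.05,-0.03,0,0,0,0,1],[0,0,0,0,0,0,1],[0,0,0,0,0,0,1]]]'

```text
t: 19.3
eef_pos: [445.5, 244.1, 189.3]
tcp_rot: [3.141, 0.0, 1.715]
ft_force: [0.4, -0.4, -0.8]
opening: 0.999
grip_force: 0.0
```

```bash
python3 -c "
from h import *
go((444.8,245,190),(444.8,245,30))"
```

```text
at [445.451 244.129 189.275] t 19.3 tilt/yaw [3.141 0.    1.715] op 0.9991644456838527 F [ 0.392 -0.416 -0.766]
(444.8, 245, 190) tool shift/250: [ 0.004 -0.002 -0.003]
(444.8, 245, 30) tool shift/250: [ 0.   -0.    0.64]
```

Emit:
drive_tool --rows '[[[0.004,-0.002,0.15,0,0,0,1],[0,0,0.17,0,0,0,1],[0,0,0.17,0,0,0,1],[0,0,0.1,0,0,0,1],[0,0,0.047,0,0,0,1]]]'

```text
t: 19.92
eef_pos: [444.4, 244.8, 28.7]
tcp_rot: [-3.14, 0.0, 1.714]
ft_force: [0.7, 0.4, 1.1]
opening: 1.001
grip_force: 0.0
```

Emit:
drive_tool --rows '[[[0,0,0,0,0,0,1],[0,0,0,0,0,0,0.55],[0,0,0,0,0,0,0.45],[0,0,0,0,0,0,0.2],[0,0,0,0,0,0,0.2]]]'

```text
t: 20.55
eef_pos: [444.1, 245.9, 30.5]
tcp_rot: [3.141, -0.0, 1.716]
ft_force: [-0.0, 0.1, 0.1]
opening: 0.636
grip_force: 0.0
```

Emit:
drive_tool --rows '[[[0,0,0,0,0,0,0.2],[0,0,0,0,0,0,0.2],[0,0,0,0,0,0,0.2],[0,0,0,0,0,0,0.2],[0,0,0,0,0,0,0.2]]]'

```text
t: 21.18
eef_pos: [444.0, 245.8, 30.2]
tcp_rot: [3.142, -0.0, 1.716]
ft_force: [-0.7, 0.3, 1.7]
opening: 0.437
grip_force: 30.0
```

```bash
python3 -c "
from h import *
print(env.state()['grip_force'])
go((444.8,245,140),(631.1,89.5,140),(631.1,89.5,42))"
```

```text
30.000264644622803
at [444.031 245.795  30.154] t 21.175 tilt/yaw [ 3.142 -0.     1.716] op 0.43719223735740326 F [-0.658  0.257  1.659]
(444.8, 245, 140) tool shift/250: [-0.004  0.003 -0.439]
(631.1, 89.5, 140) tool shift/250: [-0.723  0.648 -0.   ]
(631.1, 89.5, 42) tool shift/250: [-0.    -0.     0.392]
```

Emit:
drive_tool --rows '[[[0,0,-0.04,0,0,0,0.2],[0,0,-0.1,0,0,0,0.2],[0,0,-0.14,0,0,0,0.2],[0,0,-0.11,0,0,0,0.2],[0,0,-0.05,0,0,0,0.2]]]'

```text
t: 21.8
eef_pos: [444.2, 245.9, 141.8]
tcp_rot: [3.14, -0.001, 1.716]
ft_force: [0.5, 0.9, -2.3]
opening: 0.434
grip_force: 30.0
```

Emit:
drive_tool --rows '[[[-0.05,0.05,0,0,0,0,0.2],[-0.1,0.09,0,0,0,0,0.2],[-0.12,0.11,0,0,0,0,0.2],[-0.12,0.11,0,0,0,0,0.2],[-0.12,0.11,0,0,0,0,0.2]]]'

```text
t: 22.42
eef_pos: [579.9, 134.6, 138.6]
tcp_rot: [-3.14, -0.0, 1.715]
ft_force: [0.1, 0.2, -1.8]
opening: 0.435
grip_force: 30.0
```

Emit:
drive_tool --rows '[[[-0.11,0.09,0,0,0,0,0.2],[-0.07,0.06,0,0,0,0,0.2],[-0.035,0.03,0,0,0,0,0.2],[0,0,0,0,0,0,0.2],[0,0,0,0,0,0,0.2]]]'

```text
t: 23.05
eef_pos: [630.4, 90.3, 139.8]
tcp_rot: [-3.141, -0.0, 1.716]
ft_force: [0.8, -0.6, -2.5]
opening: 0.437
grip_force: 30.0
```

```bash
python3 -c "
from h import *
print(env.state()['grip_force'])
go((631.1,89.5,140),(631.1,89.5,42.2))"
```

```text
29.999595880508423
at [630.373  90.311 139.775] t 23.05 tilt/yaw [-3.141 -0.     1.716] op 0.43687545699077945 F [ 0.751 -0.604 -2.525]
(631.1, 89.5, 140) tool shift/250: [-0.004  0.002 -0.001]
(631.1, 89.5, 42.2) tool shift/250: [-0.     0.     0.391]
```

Emit:
drive_tool --rows '[[[-0.004,0.002,0.08,0,0,0,0.2],[0,0,0.12,0,0,0,0.2],[0,0,0.1,0,0,0,0.2],[0,0,0.05,0,0,0,0.2],[0,0,0.02,0,0,0,0.2]]]'

```text
t: 23.68
eef_pos: [631.4, 89.4, 47.4]
tcp_rot: [-3.141, -0.0, 1.716]
ft_force: [-0.3, 0.3, -2.5]
opening: 0.438
grip_force: 30.0
```

Emit:
drive_tool --rows '[[[0,0,0.01,0,0,0,0.2],[0,0,0.004,0,0,0,0.2],[0,0,0.003,0,0,0,0.2],[0,0,0,0,0,0,0.2]]]'

```text
t: 24.18
eef_pos: [631.7, 89.0, 43.6]
tcp_rot: [3.141, -0.0, 1.716]
ft_force: [0.6, -0.1, -2.6]
opening: 0.436
grip_force: 30.0
```

Emit:
drive_tool --rows '[[[0,0,0.004,0,0,0,0.2],[0,0,0,0,0,0,0.2],[0,0,0.003,0,0,0,0.2],[0,0,0,0,0,0,0.2]]]'

```text
t: 24.68
eef_pos: [631.7, 89.0, 42.2]
tcp_rot: [3.141, -0.0, 1.716]
ft_force: [-2.7, -0.7, 5.4]
opening: 0.436
grip_force: 30.0
```

Emit:
drive_tool --rows '[[[0,0,0,0,0,0,0.5],[0,0,0,0,0,0,0.7],[0,0,0,0,0,0,0.9],[0,0,0,0,0,0,0.9],[0,0,0,0,0,0,0.9]]]'

```text
t: 25.3
eef_pos: [631.7, 89.0, 41.6]
tcp_rot: [3.142, -0.0, 1.716]
ft_force: [1.2, 0.1, 0.2]
opening: 0.858
grip_force: 0.0
```

Emit:
drive_tool --rows '[[[0,0,-0.06,0,0,0,1],[0,0,-0.15,0,0,0,1],[0,0,-0.2,0,0,0,1],[0,0,-0.15,0,0,0,1],[0,0,0,0,0,0,1]]]'

```text
t: 25.92
eef_pos: [632.7, 89.1, 185.8]
tcp_rot: [3.135, 0.001, 1.716]
ft_force: [-0.3, 0.1, -0.2]
opening: 0.999
grip_force: 0.0
```

```bash
python3 -c "
from h import *
go((448.2,76.4,180),(448.2,76.4,23))"
```

```text
at [632.721  89.072 185.782] t 25.925 tilt/yaw [3.135 0.001 1.716] op 0.9989155662764 F [-0.272  0.065 -0.185]
(448.2, 76.4, 180) tool shift/250: [ 0.056 -0.738  0.018]
(448.2, 76.4, 23) tool shift/250: [ 0.    -0.004  0.628]
```

Emit:
drive_tool --rows '[[[0.01,-0.13,0,0,0,0,1],[0.01,-0.18,0,0,0,0,1],[0.01,-0.18,0,0,0,0,1],[0.01,-0.15,0,0,0,0,1],[0.015,-0.095,0,0,0,0,1]]]'

```text
t: 26.55
eef_pos: [445.8, 75.9, 181.5]
tcp_rot: [-3.141, -0.0, 1.715]
ft_force: [-0.7, -0.4, 0.2]
opening: 1.0
grip_force: 0.0
```

Emit:
drive_tool --rows '[[[0,0,0,0,0,0,1],[0,0,0,0,0,0,1],[0,0,0,0,0,0,1]]]'

```text
t: 26.92
eef_pos: [448.7, 76.0, 181.5]
tcp_rot: [3.141, -0.0, 1.716]
ft_force: [0.2, 0.4, 0.2]
opening: 0.999
grip_force: 0.0
```

```bash
python3 -c "
from h import *
go((448.2,76.4,180),(448.2,76.4,23))"
```

```text
at [448.666  76.018 181.452] t 26.925 tilt/yaw [ 3.141 -0.     1.716] op 0.9994367252579512 F [0.166 0.412 0.247]
(448.2, 76.4, 180) tool shift/250: [ 0.002 -0.002  0.006]
(448.2, 76.4, 23) tool shift/250: [-0.    -0.     0.628]
```

Emit:
drive_tool --rows '[[[0.002,-0.002,0.15,0,0,0,1],[0,0,0.18,0,0,0,1],[0,0,0.17,0,0,0,1],[0,0,0.09,0,0,0,1],[0,0,0.03,0,0,0,1]]]'

```text
t: 27.55
eef_pos: [447.2, 76.5, 25.2]
tcp_rot: [-3.139, -0.0, 1.716]
ft_force: [0.1, -1.4, 0.4]
opening: 1.001
grip_force: 0.0
```

Emit:
drive_tool --rows '[[[0,0,0.008,0,0,0,1],[0,0,0,0,0,0,0.55],[0,0,0,0,0,0,0.4],[0,0,0,0,0,0,0.1],[0,0,0,0,0,0,0.1]]]'

```text
t: 28.18
eef_pos: [447.4, 76.5, 24.9]
tcp_rot: [3.141, 0.0, 1.716]
ft_force: [-0.7, 0.0, -0.2]
opening: 0.637
grip_force: 0.0
```

Emit:
drive_tool --rows '[[[0,0,0,0,0,0,0.1],[0,0,0,0,0,0,0.1],[0,0,0,0,0,0,0.1],[0,0,0,0,0,0,0.1],[0,0,0,0,0,0,0.1]]]'

```text
t: 28.8
eef_pos: [447.3, 76.5, 24.6]
tcp_rot: [3.142, -0.0, 1.716]
ft_force: [0.2, -0.6, 0.1]
opening: 0.352
grip_force: 30.0
```

```bash
python3 -c "
from h import *
print(env.state()['grip_force'])
go((448.2,76.4,130),(618.8,173.7,130),(618.8,173.7,36))"
```

```text
29.999964237213135
at [447.276  76.487  24.611] t 28.8 tilt/yaw [ 3.142 -0.     1.716] op 0.35192090880792826 F [ 0.21  -0.58   0.139]
(448.2, 76.4, 130) tool shift/250: [-0.001  0.004 -0.422]
(618.8, 173.7, 130) tool shift/250: [0.287 0.731 0.   ]
(618.8, 173.7, 36) tool shift/250: [-0.    -0.     0.376]
```

Emit:
drive_tool --rows '[[[0,0,-0.04,0,0,0,0.1],[0,0,-0.1,0,0,0,0.1],[0,0,-0.13,0,0,0,0.1],[0,0,-0.1,0,0,0,0.1],[0,0,-0.05,0,0,0,0.1]]]'

```text
t: 29.42
eef_pos: [447.4, 76.5, 131.2]
tcp_rot: [3.14, 0.0, 1.716]
ft_force: [-0.4, -0.2, -0.3]
opening: 0.351
grip_force: 30.0
```

Emit:
drive_tool --rows '[[[0.02,0.06,0,0,0,0,0.1],[0.04,0.1,0,0,0,0,0.1],[0.05,0.12,0,0,0,0,0.1],[0.05,0.13,0,0,0,0,0.1],[0.05,0.12,0,0,0,0,0.1]]]'

```text
t: 30.05
eef_pos: [572.2, 148.6, 128.1]
tcp_rot: [-3.14, -0.0, 1.716]
ft_force: [0.9, -0.8, -0.7]
opening: 0.347
grip_force: 30.0
```

Emit:
drive_tool --rows '[[[0.04,0.1,0,0,0,0,0.1],[0.025,0.07,0,0,0,0,0.1],[0.011,0.034,0,0,0,0,0.1],[0,0,0,0,0,0,0.1],[0,0,0,0,0,0,0.1]]]'

```text
t: 30.68
eef_pos: [618.0, 173.5, 129.3]
tcp_rot: [-3.141, -0.0, 1.716]
ft_force: [-0.8, 0.9, -1.8]
opening: 0.35
grip_force: 30.0
```

```bash
python3 -c "
from h import *
print(env.state()['grip_force'])
go((618.8,173.7,130),(618.8,173.7,36.6))"
```

```text
29.999805986881256
at [618.049 173.489 129.318] t 30.675 tilt/yaw [-3.141 -0.     1.716] op 0.3503848242379855 F [-0.825  0.888 -1.76 ]
(618.8, 173.7, 130) tool shift/250: [ 0.     0.003 -0.003]
(618.8, 173.7, 36.6) tool shift/250: [-0.     0.     0.374]
```

Emit:
drive_tool --rows '[[[0,0.002,0.08,0,0,0,0.1],[0,0,0.12,0,0,0,0.1],[0,0,0.09,0,0,0,0.1],[0,0,0.045,0,0,0,0.1],[0,0,0.015,0,0,0,0.1]]]'

```text
t: 31.3
eef_pos: [618.9, 173.6, 42.0]
tcp_rot: [-3.141, -0.0, 1.715]
ft_force: [-0.0, -0.7, -0.9]
opening: 0.352
grip_force: 30.0
```

Emit:
drive_tool --rows '[[[0,0,0.01,0,0,0,0.1],[0,0,0.004,0,0,0,0.1],[0,0,0.003,0,0,0,0.1],[0,0,0,0,0,0,0.1]]]'

```text
t: 31.8
eef_pos: [619.1, 173.8, 38.1]
tcp_rot: [3.141, -0.0, 1.716]
ft_force: [0.6, 0.1, -1.1]
opening: 0.354
grip_force: 30.0
```

Emit:
drive_tool --rows '[[[0,0,0.004,0,0,0,0.1],[0,0,0,0,0,0,0.1],[0,0,0.003,0,0,0,0.1],[0,0,0,0,0,0,0.1]]]'

```text
t: 32.3
eef_pos: [619.1, 173.8, 36.6]
tcp_rot: [3.141, -0.0, 1.716]
ft_force: [-2.7, -0.6, 5.3]
opening: 0.353
grip_force: 30.0
```

Contact. I'll open, lift, and move off towards the robot's left at height so the cameras can see.

Emit:
drive_tool --rows '[[[0,0,0,0,0,0,0.45],[0,0,0,0,0,0,0.6],[0,0,0,0,0,0,0.8],[0,0,0,0,0,0,0.9],[0,0,0,0,0,0,0.9]]]'

```text
t: 32.92
eef_pos: [619.0, 173.8, 36.1]
tcp_rot: [3.142, -0.0, 1.716]
ft_force: [0.5, -0.8, 0.4]
opening: 0.814
grip_force: 0.0
```

Emit:
drive_tool --rows '[[[0,0,-0.06,0,0,0,1],[0,0,-0.15,0,0,0,1],[0,0,-0.2,0,0,0,1],[0,0,-0.2,0,0,0,1],[0,0,-0.15,0,0,0,1]]]'

```text
t: 33.55
eef_pos: [619.1, 173.8, 229.7]
tcp_rot: [3.139, -0.0, 1.716]
ft_force: [-0.5, -0.7, -0.0]
opening: 1.002
grip_force: 0.0
```

Emit:
drive_tool --rows '[[[0.2,-0.12,0,0,0,0,1],[0.2,-0.12,0,0,0,0,1],[0.2,-0.12,0,0,0,0,1],[0.2,-0.12,0,0,0,0,1],[0.2,-0.12,0,0,0,0,1]]]'

```text
t: 34.17
eef_pos: [433.1, 400.7, 227.4]
tcp_rot: [3.14, -0.001, 1.716]
ft_force: [0.9, 1.5, 0.2]
opening: 1.0
grip_force: 0.0
```

Emit:
drive_tool --rows '[[[0.2,-0.12,0,0,0,0,1],[0.2,-0.12,0,0,0,0,1],[0,0,0,0,0,0,1],[0,0,0,0,0,0,1]]]'

```text
t: 34.67
eef_pos: [360.7, 489.6, 226.8]
tcp_rot: [3.141, -0.0, 1.716]
ft_force: [0.6, -0.8, -0.7]
opening: 0.997
grip_force: 0.0
```

Run:
```python
from h import *
ps=[env.read_camera(n) for n in ("top","scene")]
G=dict(D=(655.5,-78.6,90),C=(643,5.9,76),B=(631.1,89.5,62),A=(618.8,173.7,48))
for k,g in G.items():
    o=[blob(p,pix(p,g),11 if k!="A" else 7,110,255,80) for p in ps]
    w,e=tri(ps,[x[0] for x in o],g); print(k,[int(x[1]) for x in o],w,round(e,2),"err",w-g)
for p in ps:
    for d in env.place_of("jug",p)[:1]: print("jug",W(p,d["at"]))
v=[cv2.resize(p['color'][y:y+225,x:x+300],(400,300),interpolation=2) for p,(x,y) in zip(ps,((180,90),(170,130)))]
cv2.imwrite('pics/end.png',cv2.hconcat(v))
```

```text
D [349, 210] [656.906 -79.121  89.849] 0.06 err [ 1.406 -0.521 -0.151]
C [255, 178] [645.136   4.607  75.961] 0.38 err [ 2.136 -1.293 -0.039]
B [158, 144] [632.483  87.591  64.381] 0.65 err [ 1.383 -1.909  2.381]
A [78, 96] [619.176 172.677  50.198] 0.03 err [ 0.376 -1.023  2.198]
jug [443.355 427.691   2.676]
jug [439.345 423.815   2.25 ]
```

View pics/end.png

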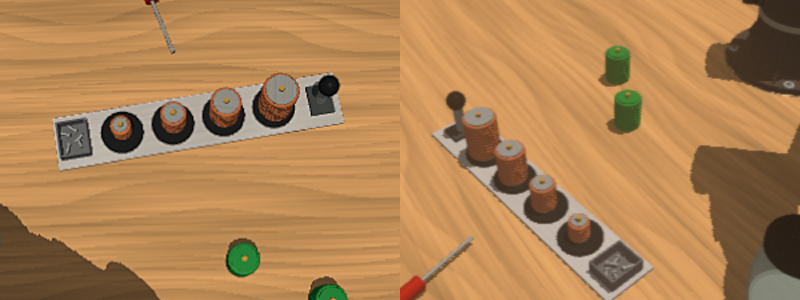

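All four coils stand upright on their pads within about 2 mm, largest next to the post. The jug and the green look-alikes haven't moved.

```bash
python3 -c "
from cell import env
print(env.job_done())"
```

```text
the job is handed in; nothing more can be done
None
```

The job is handed in: all four coils stand upright within about 2–3 mm of their pad centres, from the largest next to the post to the smallest farthest away, and the jug and green look-alikes were left alone; the hand-in call gave no verdict.

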